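# Chuck the electrode tip and hold the loupe in focus over its face

### The arm

A 6-joint arm with a two-finger parallel gripper is mounted at the origin on the work surface. World frame = base frame: x ahead of the robot, y to its left, z up, the work surface at z = 0. Lengths are in m, angles in rad, forces in N, time in s.
With the tool pointing down it reaches from about 0.425 to 0.95 m from the base axis. Payload 3.5 kg.
Tool frame: the origin (TCP) lies between the finger pads, 19 mm behind the fingertips; this is the grasp point; z points along the fingers, y is the line along which they close (so a half turn about z gives the same grasp; the last joint's range is limited). The gripper opens to 85 mm and grips with 20 to 120 N. Pads are 22 mm wide; open, the fingers measure 114 mm over their backs; the gripper's body (76 mm by 85 mm) begins 54 mm behind the grasp point. The pads swing forward as they close: fully open they stand 13 mm farther back than shut.
Start: joints at [1.165, 0.286, 1.577, -0, 1.279, -0.15], TCP at [0.171, 0.653, 0.25] pointing down, gripper open.
Joint ranges: [-2.77, 2.77], [-0.9, 2.22], [0.21, 2.48], [-1.53, 4.67], [0.24, 2.81], [-2.84, 2.84]. Speed limits (rad/s): [2.79, 2.79, 3.14, 3.14, 3.14, 3.14].

### API

Orientations are given as a unit quaternion [x, y, z, w].
In Python, from plant import ctrl gives the robot as it stands.
- The arm moves only by the tool send_rows, never from a script. Its argument "series" is a list that holds one entry, the list of rows, each a list of 7 numbers: the shift along the tool's x, y, z in cm, then the turn, a rotation vector about the tool's x, y, z in rad, then the opening, from -1 (shut) to 1 (fully open). In form: [[[x, y, z, rx, ry, rz, jaw], ...]]. A call has 1 to 10 rows; each row shifts and turns the commanded pose from where the row before left it, along the tool's axes as they then stand; what a row does not reach is not made up. A row lasts 1/8 s, in which the tool goes at most 62.5 mm and 10.7 degrees, less where a joint would pass 70% of its speed; a pose out of reach is approached as far as the arm can. A call is refused whole if a number of a shift passes 6.25 or a number of a turn 0.188, either way. A call with a gripper value outside its range is refused whole. The fingers move at their own pace and stop on an object; "force" is the grip in N (left out, the last holds). Time passes only in rows, so rows that do not move let the fingers close. It gives the time, the measured TCP pose, the force, the opening and the grip force at its end, in the units of the state.
- ctrl.get_state(): the state, without advancing time (a new reading comes with each control period).
- ctrl.read_camera(name): name is "scene" or "top" or "wrist"; returns a dict with "img" (400x640x3 uint8, red, green, blue), "fx", "fy", "cx", "cy" (pixels), "R" (3x3) and "t" (3): a world point X has camera coordinates R X + t; the wrist camera has in their place "hand_eye" (4x4, takes a point from camera to tool coordinates, whose origin is the TCP and whose axes are the flange's). Camera axes: x right, y down, z forward; pixel columns grow to the right and rows downward; lengths in m; the calibration is good to about 2 mm. A picture is of the moment at which its call begins: read the wrist's pose just before it. There is no depth.
- ctrl.sign_off(): hands the job in; it is judged then, once.
The state is a dict: "time": time; "qpos": joint angles; "dq": joint speeds; "joint_efforts": joint torques, N m; "eef_pos": TCP position; "tcp_rot": TCP orientation; "contact_force": force on the tool from outside, world axes, zero at the start; "wrist_torque": the same for the moment, N m; "opening": opening from 0.0 (shut) to 1.0 (fully open); "finger_force": force on a finger pad.
Only numpy, scipy, OpenCV 4.12 (cv2) and the standard library are available. Lean on these libraries where they do the work, as an engineer would, in place of code of your own. Each camera call takes 0.05 s, during which the arm holds its last target. There are 200 camera calls.

### The job

Clamp the electrode tip that stands loose in the small three-jaw chuck by turning the chuck's knurled ring clockwise (seen from above) until all three jaws grip it tight, and let go of the ring. Then pick up the hand loupe by its handle and hold it level over the electrode's face, the lens centred on it and its mid-thickness level with the tip of the height gauge's scriber, which marks the focal height, and finish there, still holding it steady in the gripper. Never touch the electrode with loupe or gripper, and leave the gauge's slider and the other things on the bench as they are.

Things in the scene. Friction and masses are not known exactly. Their poses are not given: they have to be found in the camera images.
- chuck: Steel three-jaw scroll chuck, axis upright, fixed to the bench. Origin: on its axis at the bench surface; z up. Heights above the bench: square plate 110 x 110 mm to 8 mm, flange 80 mm across to 15, knurled ring 60 mm across from 18 to 49, face 55 mm across to 53; on it three jaws to 65, never outside the ring's outline. The electrode stands between the jaws, top at 77 mm.
- chuck_grip (a point): Point on the chuck axis 40 mm above the bench, inside the knurled ring: a good TCP height for gripping the ring across its 60 mm diameter from above, fingers either side.
- chuck_ring (a joint): Turn of the knurled ring, rad; grows clockwise seen from above, closing the jaws. At 0 each jaw is 3.4 mm clear of the electrode; each rad moves every jaw 2 mm inwards: they meet it at about 1.7 and grip it well from about 1.85; end stop at 2.3. Starts between 0.2 and 0.8. Drags with about 0.2 N m and stays where it is left, also under clamping force.
- jaw1: Stepped steel jaw, 18 mm long radially, 10 mm wide, 12 mm tall, standing on the chuck's face. Origin: foot of its inner (gripping) face; its x points outwards from the chuck axis. All three jaws move together with the ring.
- jaw2: Second jaw, the same, 120 degrees further round counter-clockwise.
- jaw3: Third jaw, the same, 240 degrees round.
- electrode: Electrode tip: slippery white plastic cylinder 15 mm across and 24 mm tall, 40 g, standing loose on the chuck's face between the jaws (53 to 77 mm above the bench). Origin: centre of its underside; z along its axis, upwards.
- electrode_face (a point): Centre of the electrode's upper face, where the small dark 5.6 mm disc is: the part to look at.
- loupe: Hand loupe lying flat on the bench, about 90 g: black lens ring 56 mm across, 16 mm thick, clear lens; a short 9 mm neck, then a straight black handle 80 mm long, 18 wide, 16 thick. Origin: centre of the lens ring's underside; the handle lies along -x, 40 to 120 mm from the origin; z is the lens axis, up. Centre of mass about 45 mm from the origin towards the handle.
- loupe_lens (a point): Centre of the lens, 8 mm above the loupe's underside: the point to bring to the marked height.
- loupe_grip (a point): Point in the middle of the handle's thickness, 62 mm from the lens centre: grip here across the 18 mm width, from above (lying on the bench: TCP about 22 mm above the bench, fingertips just off it).
- gauge: Height gauge fixed on the bench 155 to 175 mm from the chuck on the side away from the robot: base 75 x 50 x 20 mm, upright graduated steel beam 18 x 6 mm, 212 mm tall, and a clamped slider with a short level scriber pointing towards the chuck. Origin: under the beam, at the bench surface. The slider moves up or down only if pushed hard.
- gauge_tip (a point): Tip of the scriber, 45 mm from the beam towards the chuck, 105 to 135 mm from the chuck axis, 135 to 170 mm above the bench. Its height is the focal height: the lens centre belongs at the same height.
- bottle: Bystander: clear reagent bottle 86 mm across, 164 mm tall over the ports, screw cap. Origin: centre of its underside.
- cell: Bystander: electrolyser cell, upright metal block 54 x 85 x 85 mm with bolts, on a thin mat. Origin: centre of its underside.
- vial: Bystander: small capped vial 26 mm across, 45 mm tall. Origin: centre of its underside.
- driver: Bystander: screwdriver 170 mm long, lying on the bench. Origin: its underside.
There are look-alikes about, which are no part of the job. What is shaped like the loupe but yellow is not meant.

How it is judged:
On the way, in this order (a step that is already met when the one before it is completed fails the run):
1. the electrode is clamped by all three jaws and the ring is let go (contact force between each of jaw1, jaw2, jaw3 and electrode above 4 N and angle between electrode's own z axis and vertical below 0.06 rad and z of electrode_face in the frame of chuck between 0.074 and 0.08 m and contact force between the fingers and chuck below 0.1 N), for 0.3 s.
2. the loupe is lifted off the bench in the gripper, the electrode still clamped (contact force between each of jaw1, jaw2, jaw3 and electrode above 4 N and height (world z) of loupe_lens above 0.05 m and contact force between loupe and the fingers above 1 N), for 0.2 s.
3. the loupe is held level over the electrode's face at the marked height (horizontal distance between loupe_lens and electrode_face below 0.01 m and z of loupe_lens in the frame of gauge_tip between -0.006 and 0.006 m and angle between loupe's own z axis and vertical below 0.1 rad and linear speed of loupe below 0.02 m/s and contact force between loupe and the fingers above 1 N and horizontal distance between the grasp point and loupe_lens above 0.035 m and contact force between loupe and chuck below 0.2 N and contact force between loupe and electrode below 0.2 N and contact force between loupe and gauge below 0.2 N), for 1 s.
At the end, for the whole second after the job is handed in: Gripper holds the loupe still by its handle, clear of all: lens centre within 6 mm of the scriber tip's height, within 10 mm sideways of the face's centre, tilt under 0.1 rad. Each jaw presses the upright electrode with over 4 N. Gauge slider moved under 3 mm, bystanders under 15 mm (all of step 3 and contact force between each of jaw1, jaw2, jaw3 and electrode above 4 N and angle between electrode's own z axis and vertical below 0.06 rad and z of electrode_face in the frame of chuck between 0.074 and 0.08 m and distance of gauge_tip from where it was at the start of the episode below 0.003 m and distance of each of bottle, cell, vial, driver from where it was at the start of the episode below 0.015 m); the arm keeps its last pose, push and grip.
It fails at once if the gripper or the arm touches the electrode (more than 1 N) (contact force between any of the fingers, the arm and electrode above 1 N).
It fails at once if the loupe touches the electrode (more than 1 N) (contact force between loupe and electrode above 1 N).
It fails at once if the gauge's slider is shifted 3 mm or more (distance of gauge_tip from where it was at the start of the episode above 0.003 m).
It fails at once if a bystander (bottle, cell, vial, screwdriver) is shifted 15 mm or more (distance of any of bottle, cell, vial, driver from where it was at the start of the episode above 0.015 m).
It also fails if it takes over 64 s, if anything falls off the work surface, if the arm or the gripper's body presses on something with over 40 N, if the wrist force passes 120 N, or if a joint passes its speed limit or range.

## Working session

There is one attempt and no reset: what is moved stays moved. The work goes in short steps, Python scripts to look and compute and a tool call to move; the robot and the scene stay as the last step left them, time stands still between calls to the robot, and variables do not carry over. Pictures are saved under pics/ and viewed, at most 12 in all, crops included, and the job is handed in when it is done.

Besides the shell and the picture viewer there is one more tool, called after "Request:" as name(argument=value, ...), one argument or row to a line, values as JSON. send_rows: Moves the arm, as the interface text tells. Its arguments: {"type":"object","properties":{"series":{"type":"array"},"force":{"type":"number"}},"required":["series"]}

```bash
ls; mkdir -p pics; cat > h.py <<'E'
import numpy as np, cv2
from plant import ctrl
from scipy.spatial.transform import Rotation as Ro
def cam(n):
    s=ctrl.get_state(); c=ctrl.read_camera(n)
    if n=="wrist":
        H=np.array(c["hand_eye"]); T=np.eye(4); T[:3,:3]=Ro.from_quat(s["tcp_rot"]).as_matrix(); T[:3,3]=s["eef_pos"]
        W=T@H; c["R"]=W[:3,:3].T; c["t"]=-W[:3,:3].T@W[:3,3]
    c["R"]=np.array(c["R"]); c["t"]=np.array(c["t"]).ravel(); return c
def save(c,n): cv2.imwrite("pics/"+n,c["img"][:,:,::-1])
def ray(c,u,v):
    d=c["R"].T@np.array([(u-c["cx"])/c["fx"],(v-c["cy"])/c["fy"],1]); return -c["R"].T@c["t"],d/np.linalg.norm(d)
def plane(c,u,v,z):
    o,d=ray(c,u,v); return o+d*(z-o[2])/d[2]
def proj(c,X):
    p=c["R"]@np.array(X)+c["t"]; return np.array([c["fx"]*p[0]/p[2]+c["cx"],c["fy"]*p[1]/p[2]+c["cy"]])
def tri(r1,r2):
    A=[];b=[]
    for o,d in (r1,r2):
        P=np.eye(3)-np.outer(d,d); A.append(P); b.append(P@o)
    x=np.linalg.lstsq(np.vstack(A),np.hstack(b),rcond=None)[0]
    return x,[np.linalg.norm((np.eye(3)-np.outer(d,d))@(x-o)) for o,d in (r1,r2)]
E
python3 - <<'E'
from h import *
a=cam("scene");b=cam("top")
save(a,"scene.png");save(b,"top.png")
for c in(a,b): print(c["fx"],c["cx"],c["cy"],-c["R"].T@c["t"],c["R"][2])
np.savez("st.npz",**{k+n:c[k] for n,c in(("a",a),("b",b)) for k in("img","R","t")})
print(ctrl.get_state())
E
```

```text
pics
382.75412327979404 317.57652874298185 203.8543351457923 [1.37967994 0.37828136 0.77398596] [-0.70926602 -0.34412168 -0.61524141]
435.3263473190505 319.5682235457137 202.26719296992584 [0.48079193 0.01381146 1.22423377] [ 0.08007264 -0.00612569 -0.99677021]
{'time': 0.1, 'qpos': array([ 1.16497393e+00,  2.87088263e-01,  1.57804058e+00,  1.11717446e-05,
        1.27861965e+00, -1.49997377e-01]), 'dq': array([ 0.00026557, -0.00207535, -0.00401264,  0.00102914, -0.00151005,
        0.00035719]), 'joint_efforts': array([ 1.14457300e-03, -4.07297444e+01, -2.93698722e+01, -9.42442421e-05,
        3.32512565e-03, -2.35017829e-06]), 'eef_pos': array([0.17054731, 0.65251833, 0.24877261]), 'tcp_rot': array([ 1.27565513e-01,  9.91829561e-01, -1.03509228e-03, -3.00865077e-04]), 'contact_force': array([-0.25668297, -0.03028764, -0.67041538]), 'wrist_torque': array([ 0.02672632,  0.00735093, -0.02366443]), 'finger_force': 0.0, 'opening': 1.0022193212603014}
```

View pics/scene.png

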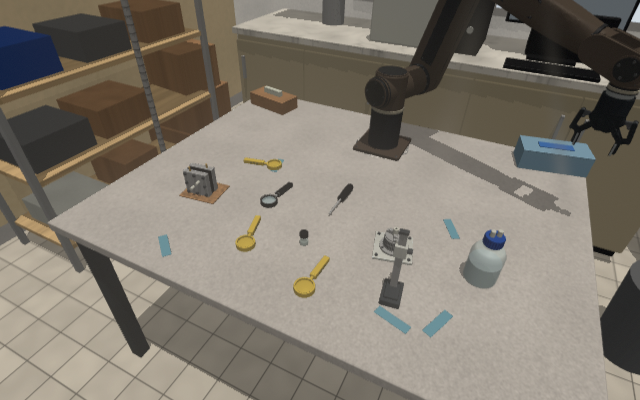

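View pics/top.png

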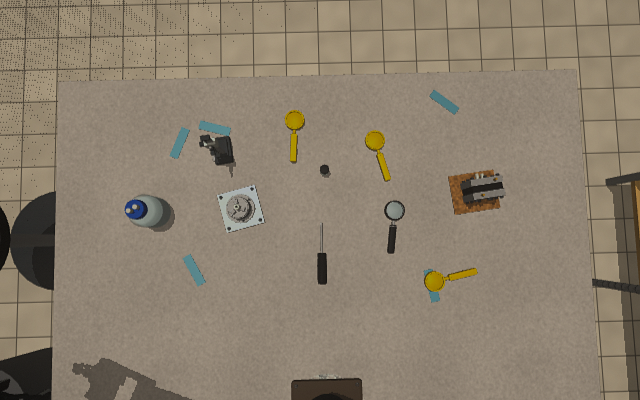

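Top view: the black loupe has its lens at (395,211) and handle at (392,238). Look-alikes are the yellow loupes at (295,120), (375,140) and (434,281), plus the driver's black handle at (322,268). The black loupe is the one I want. The chuck is at (240,208) and the gauge at (218,150), with its scriber at about (231,175).

```bash
python3 - <<'E'
from h import *
a=cam("scene");b=cam("top")
A=cv2.resize(a["img"][215:315,350:450],(400,400),interpolation=cv2.INTER_CUBIC)
B=cv2.resize(b["img"][125:245,190:290],(400,480),interpolation=cv2.INTER_CUBIC)
L=cv2.resize(b["img"][190:260,355:455],(400,280),interpolation=cv2.INTER_CUBIC)
o=np.zeros((600,800,3),np.uint8);o[:400,:400]=A;o[:480,400:]=B
o[400:600,:400]=cv2.resize(b["img"][195:260,345:475],(400,200),interpolation=cv2.INTER_CUBIC)
cv2.imwrite("pics/crop1.png",o[:,:,::-1])
for n,u,v,z in(("chuck",240,208,.05),("lens",395,211,.016),("handle_end",391,252,.016),("vial",324,169,.045),("bottle",145,210,.1),("driver",322,268,.01),("drivertip",321,222,.01),("base",222,152,.02),("tip",231,175,.15)):
    print(n,plane(b,u,v,z).round(3))
E
```

```text
chuck [0.565 0.222 0.05 ]
lens [ 0.548 -0.203  0.016]
handle_end [ 0.435 -0.187  0.016]
vial [ 0.666 -0.008  0.045]
bottle [0.562 0.458 0.1  ]
driver [0.396 0.004 0.01 ]
drivertip [0.523 0.004 0.01 ]
base [0.725 0.276 0.02 ]
tip [0.64  0.226 0.15 ]
```

View pics/crop1.png

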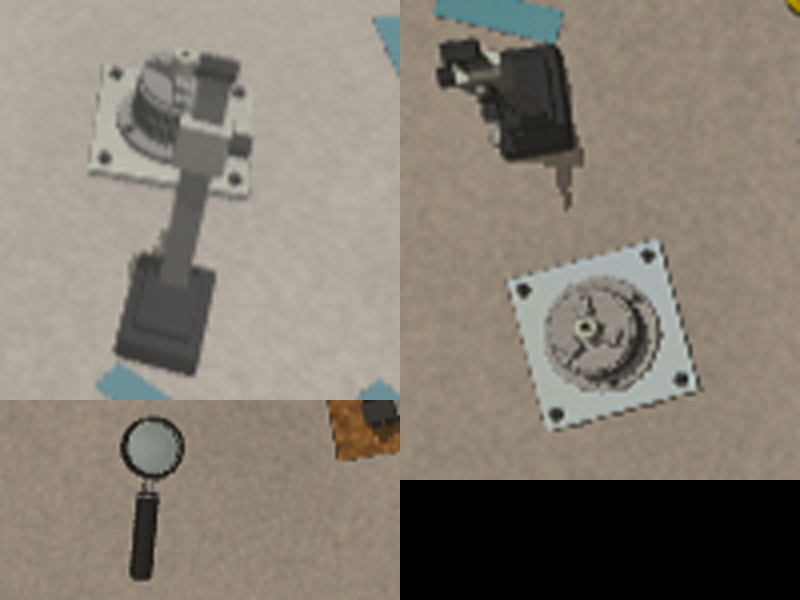

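The crop confirms the black loupe (clear lens, neck, dark handle), with the chuck's face and electrode at about (236,207). The grey strip in front of the gauge base at (231,175) is the scriber's shadow, so I'll measure the scriber from the wrist camera.

Request:
send_rows(
  series=[
    [[-4.0,-3.2,-0.8,0,0,0,1],[-4.0,-3.2,-0.8,0,0,0,1],[-4.0,-3.2,-0.8,0,0,0,1],[-4.0,-3.2,-0.8,0,0,0,1],[-4.0,-3.2,-0.8,0,0,0,1],[-4.0,-3.2,-0.8,0,0,0,1],[-4.0,-3.2,-0.8,0,0,0,1],[-4.0,-3.2,-0.8,0,0,0,1],[-4.0,-3.2,-0.8,0,0,0,1],[-3.0,-2.8,-0.8,0,0,0,1]],
  ],
)

```text
time: 1.45
eef_pos: [0.469, 0.2469, 0.3301]
tcp_rot: [0.128, 0.992, -0.0, -0.0]
contact_force: [-0.3, 0.1, -0.1]
opening: 1.001
finger_force: 0.0
```

```bash
python3 - <<'E'
from h import *
c=cam("wrist");save(c,"w1.png")
print(np.array(c["hand_eye"]).round(3),c["fx"],c["cx"],c["cy"],-c["R"].T@c["t"],ctrl.get_state()["eef_pos"],ctrl.get_state()["qpos"])
np.savez("w1.npz",**{k:c[k] for k in("img","R","t","fx","fy","cx","cy")})
E
```

```text
[[-0.002 -0.956 -0.292  0.074]
 [ 1.    -0.002 -0.001 -0.001]
 [ 0.    -0.292  0.956 -0.124]
 [ 0.     0.     0.     1.   ]] 330.5989881371014 321.009179976264 197.67598436445678 [0.39689799 0.26465937 0.45393352] [0.47147051 0.243819   0.3313762 ] [ 0.28772168 -0.08947344  1.83454149 -0.00392986  1.39390165 -1.02260898]
```

View pics/w1.png

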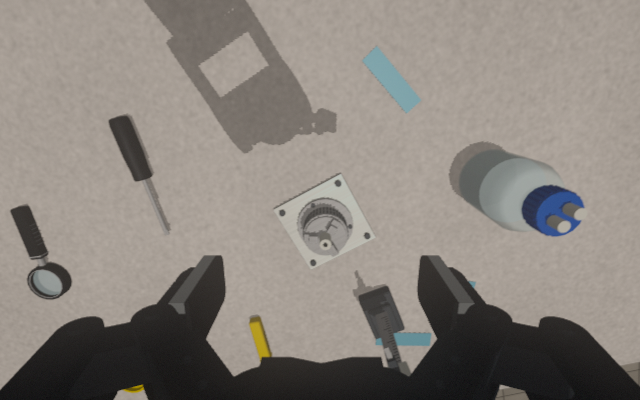

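The gauge's scriber sits near the gripper at the bottom of the image, around (390,345). The chuck is at (324,222), the loupe at (50,280), and the bottle on the right. I'll tilt forward and take two views of the gauge from the sides.

Request:
send_rows(
  series=[
    [[-3.0,-2.0,3.0,0,0,0,1],[0,0,0,0,-0.17,0,1],[0,0,0,0,-0.17,0,1],[0,0,0,0,0,0,1],[0,0,0,0,0,0,1]],
  ],
)

```text
time: 2.12
eef_pos: [0.4923, 0.2219, 0.3005]
tcp_rot: [0.126, 0.978, -0.021, 0.167]
contact_force: [-0.0, -0.9, 1.3]
opening: 1.001
finger_force: 0.0
```

```bash
python3 - <<'E'
from h import *
import pickle
c=cam("wrist");pickle.dump(c,open("wA.pkl","wb"));save(c,"wA.png");print(ctrl.get_state()["eef_pos"])
E
```

```text
[0.49266471 0.22175518 0.30068338]
```

Request:
send_rows(
  series=[
    [[0,4.5,0,0,0,0,1],[0,4.5,0,0,0,0,1],[0,4.5,0,0,0,0,1],[0,1.5,0,0,0,0,1],[0,0,0,0,0,0,1],[0,0,0,0,0,0,1]],
  ],
)

```text
time: 2.92
eef_pos: [0.5301, 0.3657, 0.3]
tcp_rot: [0.126, 0.978, -0.022, 0.168]
contact_force: [-0.3, 0.2, -0.5]
opening: 1.0
finger_force: 0.0
```

```bash
python3 - <<'E'
from h import *
import pickle
c=cam("wrist");pickle.dump(c,open("wB.pkl","wb"));save(c,"wB.png");print(ctrl.get_state()["eef_pos"])
a=pickle.load(open("wA.pkl","rb"))
f=lambda c:cv2.resize(c["img"][100:400,220:420],(400,600),interpolation=cv2.INTER_CUBIC)
cv2.imwrite("pics/AB.png",np.hstack([f(a),f(c)])[:,:,::-1])
E
```

```text
[0.53006163 0.36560536 0.30008912]
```

View pics/AB.png

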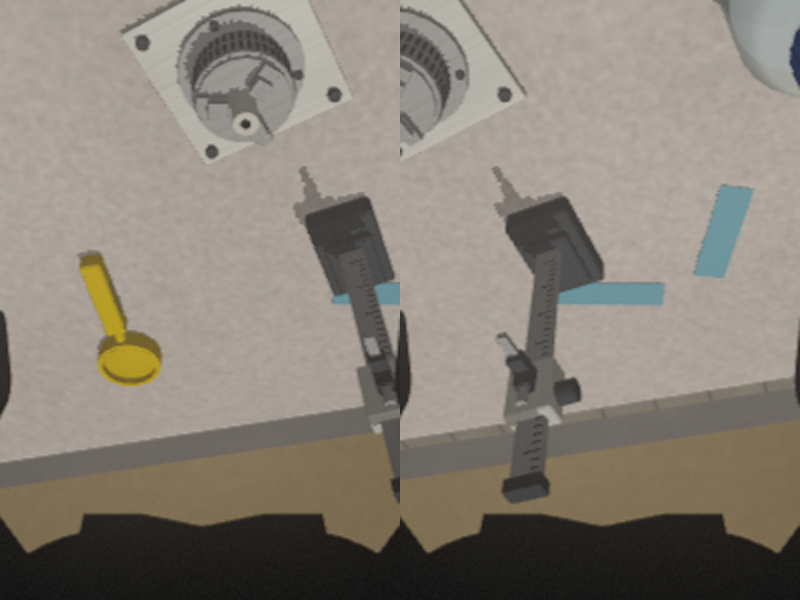

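Both views show the scriber tip: about pixel (405,270) in A and (270,268) in B. The chuck plate and electrode are also visible in A, with the disc at about (343,162).

```bash
python3 - <<'E'
from h import *
import pickle
a=pickle.load(open("wA.pkl","rb"));b=pickle.load(open("wB.pkl","rb"))
w=dict(np.load("w1.npz"))
t=tri(ray(a,405.5,269),ray(b,269.5,268));print("tip",t)
for d in(-1,1): print(tri(ray(a,405.5+d,269),ray(b,269.5,268))[0])
t2=cam("top");
# plate by mask in w1, top
for n,c,roi in(("A",a,(220,90,420,190)),("w1",w,(260,160,390,280)),("top",t2,(205,175,275,240))):
    u0,v0,u1,v1=roi; im=c["img"][v0:v1,u0:u1]; hsv=cv2.cvtColor(im,cv2.COLOR_RGB2LAB).astype(int)
    m=((hsv[...,2]-128<=(4 if 0 else 5))&(hsv[...,0]>90)).astype(np.uint8)
    bl=np.median(hsv.reshape(-1,3),0)
    m=cv2.morphologyEx(m,cv2.MORPH_CLOSE,np.ones((9,9)));m=cv2.morphologyEx(m,cv2.MORPH_OPEN,np.ones((3,3)))
    cs=max(cv2.findContours(m,0,2)[0],key=cv2.contourArea)
    h=cv2.convexHull(cs).reshape(-1,2)+[u0,v0]
    p=np.array([plane(c,*x,.008)[:2] for x in h],np.float32)
    print(n,bl,cv2.contourArea(cs),cv2.minAreaRect(p*1000))
for n,c,u,v in(("A",a,343,162),("w1",w,325,244.5),("top",t2,236.5,206.7)): print("elec",n,plane(c,u,v,.077))
print(a["img"][255:285:1,395:416].mean(2).astype(int))
E
```

```text
tip (array([0.67496454, 0.26765716, 0.14813952]), [np.float64(0.0006471206614970939), np.float64(0.000647120661497252)])
[0.67682789 0.26673287 0.146339  ]
[0.67312827 0.26856802 0.14991389]
A [169. 129. 133.] 19701.0 ((575.4155883789062, 196.34596252441406), (282.212646484375, 140.66952514648438), 75.25432586669922)
w1 [169. 129. 133.] 15351.0 ((566.7453002929688, 224.92160034179688), (196.75640869140625, 183.4312286376953), 75.20018768310547)
top [157. 130. 138.] 1466.5 ((567.6987915039062, 227.7645263671875), (110.32211303710938, 110.82791900634766), 14.15500259399414)
elec A [0.56858926 0.22535588 0.077     ]
elec w1 [0.56853956 0.22416986 0.077     ]
elec top [0.56658009 0.22625703 0.077     ]
[[148 116  85  84  85  87  86  85  85  86  85  78  68  65  70 111 149 160
  159 158 156]
 [158 130  85  85  84  86  86  81  70  69  67  69  75  83  82 108 145 161
  159 157 154]
 [161 138  94  85  84  86  85  77  74  83  83  82  84  83  83  87 135 161
  159 157 155]
 [160 142 103  84  84  85  86  84  83  86  85  81  71  65  65  77 122 153
  159 158 158]
 [156 146 114  86  85  86  86  85  8
[... 1578 characters left out ...]
6 156 157 158 138  88  60  86 107 109 105  96  84  62  55  58
   72  80  79]
 [161 160 159 159 158 161 143 103  69  56  70  74  63  61  56  55  52  60
   75  82  82]
 [162 161 161 159 157 158 147 115  75  55  57  56  52  53  53  52  59  60
   72  84  86]
 [162 162 161 159 157 156 155 129  76  59  52  52  55  63  68  70  71  71
   73  88  97]
 [158 158 159 159 157 156 156 135  87  65  66  68  72  74  73  73  72  72
   70  86  98]
 [156 156 158 158 159 158 158 139  95  81  73  72  73  74  74  72  72  72
   67  80  97]
 [157 156 157 145 131 123 114 108  98  89  77  71  72  73  73  75  73  72
   72  73  87]
 [157 156 148 124 103 101  98  96  98  96  84  73  73  71  75  72  73  72
   73  67  81]]
```

```bash
python3 - <<'E'
from h import *
import pickle
a=pickle.load(open("wA.pkl","rb"));b=pickle.load(open("wB.pkl","rb"))
w=dict(np.load("w1.npz"))
P=lambda c,l:np.array([plane(c,*x,.008)[:2] for x in l])
p=P(a,[(281,116.5),(396,149.5),(324,181.5)]);print("A",p,p[:2].mean(0),np.linalg.norm(p[0]-p[1]),np.linalg.norm(p[0]-p[2]))
p=P(w,[(341,174),(374.5,237),(313,268),(274,208)]);print("w1",p.mean(0),np.linalg.norm(p-np.roll(p,1,0),axis=1))
print(b["img"][262:285,264:286].mean(2).astype(int))
E
```

```text
A [[0.5269086  0.16069964]
 [0.60811355 0.29117747]
 [0.63270571 0.1878003 ]] [0.56751107 0.22593856] 0.15368379284540726 0.10921297963715787
w1 [0.56719801 0.22628199] [0.10674962 0.10710878 0.1036612  0.11019352]
[[162 163 162 160 159 161 162 161 160 160 159 160 163 164 164 164 162 164
  165 153 115  89]
 [164 165 163 160 160 159 161 161 161 161 160 159 160 162 164 163 162 163
  164 150 112  87]
 [165 165 164 162 161 160 162 162 163 164 163 161 162 164 163 161 161 161
  163 143 103  89]
 [163 165 165 166 164 163 163 162 163 162 161 161 162 163 164 161 161 161
  162 141  99  89]
 [160 162 165 165 164 149 133 124 109 139 161 162 162 161 161 161 160 160
  162 138  91  88]
 [160 162 163 158 133 103  97  95  89 114 148 162 161 160 161 162 163 163
  164 139  91  88]
 [165 166 166 158 126  89  89 101 101  93 118 148 160 160 161 165 165 163
  156 125  89  87]
 [167 167 167 153 132 135 141 142 141 119  92 124 153 162 162 162 162 160
  152 122  89  90]
 [165 165 166 154 146 150 145 147 146 139 115 104 143 162 164 163 161 161
  153 123  89  88]
 [163 163 163 162 147 138 144 146 146 145 130  9
[... 554 characters left out ...]
4 113 113 106  86  63  59  58
   67  84  88  90]
 [165 166 168 166 164 162 161 159 147 112  81  79  73  67  61  58  58  58
   59  69  83  89]
 [163 164 166 166 165 163 162 159 139  91  61  60  60  57  58  60  59  56
   58  59  68  82]
 [165 164 164 165 165 163 161 159 132  73  58  58  65  70  73  76  73  63
   58  57  59  75]
 [163 164 165 166 165 162 160 161 135  79  72  76  75  76  77  77  76  69
   59  56  57  70]
 [161 162 165 166 165 164 163 163 143  98  77  77  78  77  78  78  77  75
   66  57  58  59]
 [159 160 162 164 164 163 162 164 164 142  98  77  78  77  79  77  77  77
   74  65  59  58]
 [161 159 159 160 162 162 162 162 165 163 137  90  76  77  79  79  76  77
   77  73  63  57]]
```

Request:
send_rows(
  series=[
    [[0,0,0,0,0.17,0,1],[0,0,0,0,0.17,0,1],[-2.4,-4.2,4,0,0,0,1],[-2.4,-4.2,4,0,0,0,1],[-2.4,-4.1,4,0,0,0,1],[0,0,0,0,0,-0.18,1],[0,0,0,0,0,-0.18,1],[0,0,0,0,0,0,1],[0,0,0,0,0,0,1]],
  ],
)

```text
time: 4.15
eef_pos: [0.5679, 0.2278, 0.1808]
tcp_rot: [-0.051, 0.999, 0.0, 0.0]
contact_force: [0.2, -0.4, -0.3]
opening: 1.001
finger_force: 0.0
```

```bash
cat >> h.py <<'E'
def go(X,ang=None):
    s=ctrl.get_state();R=Ro.from_quat(s["tcp_rot"]).as_matrix()
    print("pos",s["eef_pos"].round(4),"tool-y angle",round(float(np.arctan2(R[1,1],R[0,1])),3),"tilt z",R[:,2].round(3),"q6",s["qpos"][5].round(3),"d_tool cm",(100*R.T@(np.array(X)-s["eef_pos"])).round(2))
    return R
E
python3 - <<'E'
from h import *
import pickle
go([.5675,.2262,.04])
c=cam("wrist");pickle.dump(c,open("wC.pkl","wb"));save(c,"wC.png")
E
```

```text
pos [0.5679 0.2278 0.1808] tool-y angle 1.672 tilt z [ 0.001  0.    -1.   ] q6 -1.456 d_tool cm [ 0.07 -0.16 14.08]
```

View pics/wC.png

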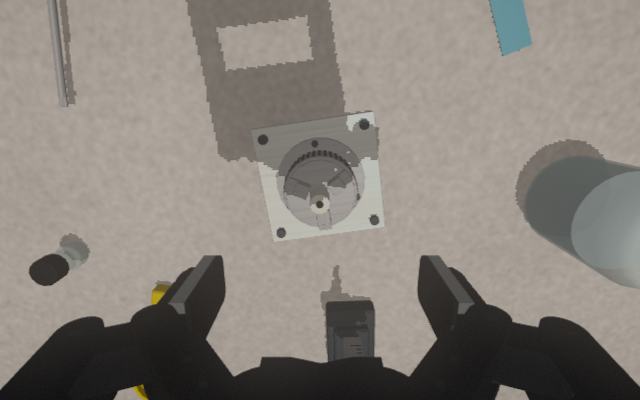

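The close view shows the chuck plate corners near (251,129), (374,111), (384,227) and (275,242), the electrode disc at (319.5,204.5), and the fingers clear of everything.

```bash
python3 - <<'E'
from h import *
import pickle
c=pickle.load(open("wC.pkl","rb"))
p=np.array([plane(c,*x,.008)[:2] for x in [(251,129),(374,111),(384,227),(275,242)]]);print(p.mean(0),np.linalg.norm(p-np.roll(p,1,0),axis=1))
print("bolts",np.mean([plane(c,*x,.008)[:2] for x in [(263,140),(364.5,125),(374.5,219.5),(281,233)]],axis=0))
print("elec",plane(c,319.5,204.5,.077))
E
```

```text
[0.56744469 0.22629076] [0.11001149 0.1088779  0.10929708 0.10694443]
bolts [0.56854096 0.22614527]
elec [0.56836813 0.22533166 0.077     ]
```

Request:
send_rows(
  series=[
    [[0.0,-0.16,4,0,0,0,1],[0,0,4,0,0,0,1],[0,0,4,0,0,0,1],[0,0,2.1,0,0,0,1],[0,0,0,0,0,0,1],[0,0,0,0,0,0,-1],[0,0,0,0,0,0,-1],[0,0,0,0,0,0,-1],[0,0,0,0,0,0,-1],[0,0,0,0,0,0,-1]],
  ],
  force=80,
)

```text
time: 5.45
eef_pos: [0.5697, 0.2273, 0.0423]
tcp_rot: [-0.052, 0.999, 0.001, 0.002]
contact_force: [-1.3, 1.1, 5.6]
opening: 0.673
finger_force: 86.8
```

```bash
python3 - <<'E'
from h import *
go([.568,.2262,.04]); s=ctrl.get_state(); print(s["wrist_torque"],s["contact_force"],s["finger_force"],s["opening"])
E
```

```text
pos [0.5697 0.2273 0.0423] tool-y angle 1.674 tilt z [ 0.004  0.002 -1.   ] q6 -1.461 d_tool cm [ 0.18 -0.1   0.23]
[ 0.2965846   0.32884412 -0.01660501] [-1.31242108  1.10757284  5.63218825] 86.76942944526672 0.6731491602483158
```

Request:
send_rows(
  series=[
    [[0,0,0,0,0,0.15,-1],[0,0,0,0,0,0.15,-1],[0,0,0,0,0,0.15,-1],[0,0,0,0,0,0.15,-1],[0,0,0,0,0,0.15,-1],[0,0,0,0,0,0.15,-1],[0,0,0,0,0,0,-1],[0,0,0,0,0,0,-1]],
  ],
)

```text
time: 6.45
eef_pos: [0.5691, 0.2257, 0.0423]
tcp_rot: [0.388, 0.922, -0.0, 0.001]
contact_force: [-5.1, -5.1, 8.3]
opening: 0.674
finger_force: 87.6
```

```bash
python3 - <<'E'
from h import *
go([.568,.2262,.04]); s=ctrl.get_state(); print(s["wrist_torque"],s["contact_force"],s["finger_force"],s["opening"])
E
```

```text
pos [0.5691 0.2257 0.0423] tool-y angle 0.775 tilt z [ 0.001 -0.001 -1.   ] q6 -0.561 d_tool cm [ 0.12 -0.04  0.23]
[-0.55049844  0.52874716 -0.14705546] [-5.05032868 -5.14071161  8.26943189] 87.6399564743042 0.6739803950607492
```

Request:
send_rows(
  series=[
    [[0,0,0,0,0,0.1,-1],[0,0,0,0,0,0.1,-1],[0,0,0,0,0,0.1,-1],[0,0,0,0,0,0,-1],[0,0,0,0,0,0,-1]],
  ],
)

```text
time: 7.08
eef_pos: [0.5687, 0.2253, 0.0423]
tcp_rot: [0.521, 0.854, -0.001, 0.001]
contact_force: [-6.1, -6.0, 10.7]
opening: 0.677
finger_force: 87.8
```

```bash
python3 - <<'E'
from h import *
go([.568,.2262,.04]); s=ctrl.get_state(); print(s["wrist_torque"],s["contact_force"],s["finger_force"],s["opening"])
c=cam("top");o=c["img"][180:235,210:270];cv2.imwrite("pics/t2.png",o[:,:,::-1])
E
```

```text
pos [0.5687 0.2253 0.0423] tool-y angle 0.475 tilt z [ 0.    -0.002 -1.   ] q6 -0.261 d_tool cm [ 0.11 -0.02  0.23]
[-0.76112611  0.63891217 -0.18900732] [-6.05160539 -6.03595328 10.71428591] 87.80145049095154 0.676575572979782
```

Request:
send_rows(
  series=[
    [[0,0,0,0,0,0.1,-1],[0,0,0,0,0,0.1,-1],[0,0,0,0,0,0,-1],[0,0,0,0,0,0,-1]],
  ],
)

```text
time: 7.62
eef_pos: [0.5683, 0.2252, 0.0423]
tcp_rot: [0.603, 0.797, -0.001, 0.001]
contact_force: [-8.8, -7.4, 12.0]
opening: 0.673
finger_force: 87.9
```

```bash
python3 - <<'E'
from h import *
go([.568,.2262,.04]); s=ctrl.get_state(); print(s["wrist_torque"],s["contact_force"],s["joint_efforts"][5])
E
```

```text
pos [0.5683 0.2252 0.0423] tool-y angle 0.275 tilt z [-0.001 -0.003 -1.   ] q6 -0.061 d_tool cm [0.11 0.   0.23]
[-0.95209784  0.76328455 -0.12422872] [-8.78256685 -7.42169208 11.99762364] -0.14845526777207851
```

Request:
send_rows(
  series=[
    [[0,0,0,0,0,0.1,-1],[0,0,0,0,0,0,-1],[0,0,0,0,0,0,-1]],
  ],
)

```text
time: 8.0
eef_pos: [0.5681, 0.2251, 0.0423]
tcp_rot: [0.642, 0.766, -0.002, 0.001]
contact_force: [-8.0, -7.1, 11.3]
opening: 0.679
finger_force: 88.0
```

```bash
python3 - <<'E'
from h import *
go([.568,.2262,.04]); s=ctrl.get_state(); print(s["wrist_torque"],s["contact_force"],s["joint_efforts"][5])
E
```

```text
pos [0.5681 0.2251 0.0423] tool-y angle 0.176 tilt z [-0.001 -0.003 -1.   ] q6 0.039 d_tool cm [0.11 0.01 0.23]
[-0.98944687  0.77708658 -0.10658828] [-8.0127728  -7.05285457 11.28783324] -0.11789996176958084
```

Request:
send_rows(
  series=[
    [[0,0,0,0,0,0.1,-1],[0,0,0,0,0,0,-1],[0,0,0,0,0,0,-1]],
  ],
)

```text
time: 8.38
eef_pos: [0.5679, 0.2251, 0.0423]
tcp_rot: [0.68, 0.733, -0.002, 0.001]
contact_force: [-9.7, -7.1, 12.7]
opening: 0.679
finger_force: 88.0
```

```bash
python3 - <<'E'
from h import *
go([.568,.2262,.04]); s=ctrl.get_state(); print(s["wrist_torque"],s["contact_force"],s["joint_efforts"][5])
E
```

```text
pos [0.5679 0.2251 0.0423] tool-y angle 0.076 tilt z [-0.002 -0.004 -1.   ] q6 0.139 d_tool cm [0.11 0.02 0.23]
[-0.98022967  0.9002771  -0.06637858] [-9.71187942 -7.13732206 12.6991196 ] -0.08471725741401315
```

Request:
send_rows(
  series=[
    [[0,0,0,0,0,0.1,-1],[0,0,0,0,0,0,-1],[0,0,0,0,0,0,-1]],
  ],
)

```text
time: 8.75
eef_pos: [0.5677, 0.2251, 0.0423]
tcp_rot: [0.715, 0.699, -0.002, 0.001]
contact_force: [-10.4, -6.1, 13.4]
opening: 0.679
finger_force: 88.1
```

```bash
python3 - <<'E'
from h import *
go([.568,.2262,.04]); s=ctrl.get_state(); print(s["wrist_torque"],s["contact_force"],s["joint_efforts"][5])
E
```

```text
pos [0.5677 0.2251 0.0423] tool-y angle -0.024 tilt z [-0.002 -0.004 -1.   ] q6 0.239 d_tool cm [0.11 0.03 0.23]
[-1.06301474  0.93029247 -0.02638792] [-10.38403888  -6.103128    13.44121463] -0.05030967411585152
```

Request:
send_rows(
  series=[
    [[0,0,0,0,0,0.1,-1],[0,0,0,0,0,0,-1],[0,0,0,0,0,0,-1]],
  ],
)

```text
time: 9.12
eef_pos: [0.5675, 0.2251, 0.0423]
tcp_rot: [0.749, 0.662, -0.002, 0.001]
contact_force: [-10.7, -7.0, 13.2]
opening: 0.677
finger_force: 88.1
```

```bash
python3 - <<'E'
from h import *
go([.568,.2262,.04]); s=ctrl.get_state(); print(s["wrist_torque"],s["contact_force"],s["joint_efforts"][5])
E
```

```text
pos [0.5675 0.2251 0.0423] tool-y angle -0.123 tilt z [-0.003 -0.004 -1.   ] q6 0.339 d_tool cm [0.12 0.04 0.23]
[-1.15887101  1.00935171 -0.00865059] [-10.65963364  -7.03323511  13.21333497] -0.01504435669630766
```

Request:
send_rows(
  series=[
    [[0,0,0,0,0,0,1],[0,0,0,0,0,0,1],[0,0,0,0,0,0,1],[0,0,0,0,0,0,1],[0,0,-4,0,0,0,1],[0,0,-5,0,0,0,1],[0,0,-5,0,0,0,1],[0,0,0,0,0,0,1],[0,0,0,0,0,0,1]],
  ],
)

```text
time: 10.25
eef_pos: [0.5677, 0.2265, 0.1789]
tcp_rot: [0.75, 0.662, -0.0, -0.0]
contact_force: [-0.1, 0.5, -0.1]
opening: 1.0
finger_force: 0.0
```

```bash
python3 - <<'E'
from h import *
import pickle
go([.568,.2262,.04])
d=cam("wrist");pickle.dump(d,open("wD.pkl","wb"))
c=pickle.load(open("wC.pkl","rb"))
# rectify both to z=.065 plane, world axes, 8 px/mm over +-40mm
def rect(c,z=.065):
    k=100;P=np.array([[x,y] for x in(-.04,.04) for y in(-.04,.04)])
    src=np.float32([proj(c,[.5678+x,.2262+y,z]) for x,y in P]); dst=np.float32([[(.04-y)*5000,(.04-x)*5000] for x,y in P])
    return cv2.warpPerspective(c["img"],cv2.getPerspectiveTransform(src,dst),(400,400),flags=cv2.INTER_CUBIC)
cv2.imwrite("pics/CD.png",np.hstack([rect(c),rect(d)])[:,:,::-1])
E
```

```text
pos [0.5677 0.2265 0.1789] tool-y angle -0.125 tilt z [-0.001 -0.    -1.   ] q6 0.339 d_tool cm [-0.02  0.04 13.89]
```

View pics/CD.png

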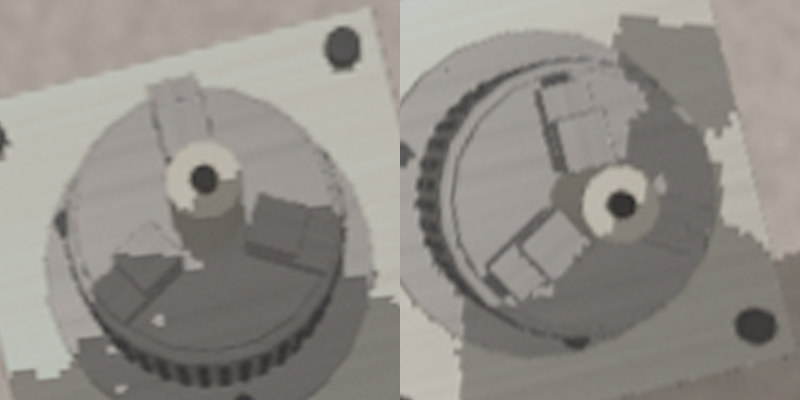

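The rectified before/after shows the jaws moved from about 11 mm to about 7 mm from the axis, so they're now against the electrode (7.5 mm radius). With no slip and 1.8 rad turned, the ring is at 2.0 or more. Next, the loupe.

Request:
send_rows(
  series=[
    [[0,0,-3,0,0,0,1],[0,0,-2.5,0,0,-0.173,1],[0,0,-2,0,0,-0.173,1],[0,0,0,0,0,-0.173,1],[0,0,0,0,0,-0.173,1],[0,0,0,0,0,-0.173,1],[0,0,0,0,0,-0.173,1],[0,0,0,0,0,-0.173,1],[0,0,0,0,0,-0.173,1],[0,0,0,0,0,-0.173,1]],
  ],
)

```text
time: 11.55
eef_pos: [0.5672, 0.2262, 0.2514]
tcp_rot: [0.067, 0.998, -0.001, -0.002]
contact_force: [-0.1, 0.7, -0.7]
opening: 1.001
finger_force: 0.0
```

```bash
python3 - <<'E'
from h import *
go([.49,-.195,.25])
E
```

```text
pos [0.5672 0.2262 0.2514] tool-y angle 1.438 tilt z [-0.005 -0.001 -1.   ] q6 -1.224 d_tool cm [  2.05 -42.78   0.22]
```

Request:
send_rows(
  series=[
    [[0.2,-5,0,0,0,0,1],[0.2,-5,0,0,0,0,1],[0.2,-5,0,0,0,0,1],[0.2,-5,0,0,0,0,1],[0.2,-5,0,0,0,0,1],[0.2,-5,0,0,0,0,1],[0.2,-5,0,0,0,0,1],[0.4,-5,0,0,0,0,1],[0.2,-2.8,0,0,0,0,1],[0,0,0,0,0,0,1]],
  ],
)

```text
time: 12.8
eef_pos: [0.488, -0.1958, 0.2521]
tcp_rot: [0.071, 0.997, 0.001, -0.002]
contact_force: [-0.3, 0.8, 0.5]
opening: 1.0
finger_force: 0.0
```

Request:
send_rows(
  series=[
    [[0,0,0,0,0,0,1],[0,0,0,0,0,0,1]],
  ],
)

```text
time: 13.05
eef_pos: [0.4892, -0.1934, 0.2538]
tcp_rot: [0.069, 0.998, 0.0, -0.0]
contact_force: [0.2, 0.6, -0.5]
opening: 0.998
finger_force: 0.0
```

```bash
python3 - <<'E'
from h import *
import pickle
go([.49,-.195,.25])
c=cam("wrist");pickle.dump(c,open("wE.pkl","wb"));save(c,"wE.png")
g=cv2.cvtColor(c["img"],cv2.COLOR_RGB2GRAY);m=(g<75).astype(np.uint8)
for q in cv2.findContours(m,0,2)[0]:
    if cv2.contourArea(q)>150:
        x,y,w,h=cv2.boundingRect(q)
        print((x,y,w,h),cv2.contourArea(q))
E
```

```text
pos [ 0.4892 -0.1934  0.2538] tool-y angle 1.434 tilt z [-0.001  0.001 -1.   ] q6 -2.003 d_tool cm [-0.1  -0.15  0.38]
(0, 256, 640, 144) 42544.0
(297, 195, 46, 46) 1626.0
(312, 114, 16, 68) 965.5
(487, 3, 30, 93) 2366.0
```

View pics/wE.png

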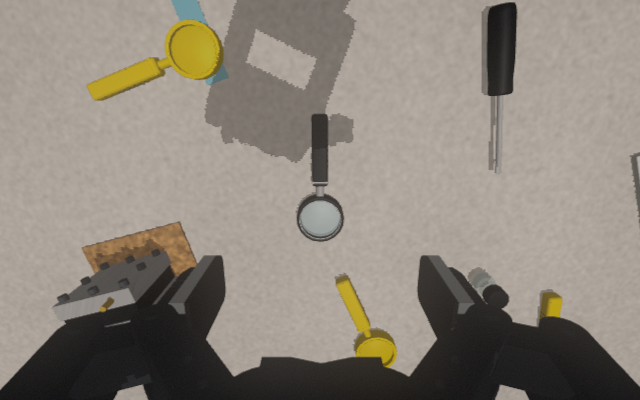

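Black loupe confirmed: lens ring centred at (320,217), handle from (319,114) to (320,182), nearly aligned with the tool already. The cell and yellow loupes are clear of the grip point.

```bash
python3 - <<'E'
from h import *
import pickle
c=pickle.load(open("wE.pkl","rb"))
g=cv2.cvtColor(c["img"],cv2.COLOR_RGB2GRAY);m=(g<75).astype(np.uint8)
L=H=None
for q in cv2.findContours(m,0,2)[0]:
    x,y,w,h=cv2.boundingRect(q)
    if (w,h)==(46,46):L=q
    if (w,h)==(16,68):H=q
P=lambda q,z:np.float32([plane(c,*p,z)[:2]*1000 for p in q.reshape(-1,2)])
print("lens",cv2.fitEllipse(P(L,.014)))
r=cv2.minAreaRect(P(H,.014));print("handle",r)
hc=np.array(r[0]);lc=np.array(cv2.fitEllipse(P(L,.014))[0]);d=hc-lc;D=np.linalg.norm(d);print("sep (80)",D,"angle",np.arctan2(d[1],d[0]),"->tool y",np.arctan2(d[1],d[0])-np.pi/2)
gp=lc+d/D*62;print("grip",gp); go([gp[0]/1000,gp[1]/1000,.022])
E
```

```text
lens ((549.7604370117188, -204.59922790527344), (53.46364974975586, 57.35295867919922), 84.78817749023438)
handle ((469.03680419921875, -193.45657348632812), (16.75996208190918, 73.73375701904297), 81.5757064819336)
sep (80) 81.48904001120253 angle 3.004424848086833 ->tool y 1.4336285212919364
grip [ 488.34278829 -196.12146729]
pos [ 0.4893 -0.1935  0.254 ] tool-y angle 1.434 tilt z [-0.001  0.001 -1.   ] q6 -2.003 d_tool cm [ 0.04 -0.29 23.2 ]
```

Request:
send_rows(
  series=[
    [[0,-0.3,5,0,0,0,1],[0,0,5,0,0,0,1],[0,0,5,0,0,0,1],[0,0,4,0,0,0,1],[0,0,2.5,0,0,0,1],[0,0,0,0,0,0,1],[0,0,0,0,0,0,1],[0,0,0,0,0,0,1]],
  ],
)

```text
time: 14.1
eef_pos: [0.49, -0.1981, 0.0412]
tcp_rot: [0.069, 0.998, -0.001, 0.002]
contact_force: [-0.5, -0.0, 1.0]
opening: 0.996
finger_force: 0.0
```

```bash
python3 - <<'E'
from h import *
go([.4883,-.1961,.022])
E
```

```text
pos [ 0.49   -0.1981  0.0412] tool-y angle 1.432 tilt z [ 0.003 -0.002 -1.   ] q6 -2.009 d_tool cm [0.2  0.18 1.92]
```

Request:
send_rows(
  series=[
    [[0.1,0.15,1.0,0,0,0,1],[0,0,0.9,0,0,0,1],[0,0,0,0,0,0,1],[0,0,0,0,0,0,1],[0,0,0,0,0,0,1]],
  ],
)

```text
time: 14.72
eef_pos: [0.4881, -0.1962, 0.0206]
tcp_rot: [0.069, 0.998, -0.0, 0.0]
contact_force: [-0.1, 0.2, -0.1]
opening: 0.999
finger_force: 0.0
```

```bash
python3 - <<'E'
from h import *
go([.4883,-.1961,.022])
E
```

```text
pos [ 0.4881 -0.1962  0.0206] tool-y angle 1.432 tilt z [ 0. -0. -1.] q6 -2.007 d_tool cm [-0.02  0.01 -0.14]
```

Request:
send_rows(
  series=[
    [[0,0,0,0,0,0,-1],[0,0,0,0,0,0,-1],[0,0,0,0,0,0,-1],[0,0,0,0,0,0,-1],[0,0,0,0,0,0,-1],[0,0,0,0,0,0,-1],[0,0,0,0,0,0,-1],[0,0,0,0,0,0,-1]],
  ],
  force=50,
)

```text
time: 15.72
eef_pos: [0.4881, -0.1961, 0.0206]
tcp_rot: [0.069, 0.998, -0.0, 0.0]
contact_force: [-0.0, -0.4, 3.6]
opening: 0.198
finger_force: 50.4
```

```bash
python3 - <<'E'
from h import *
go([.4883,-.1961,.022]);s=ctrl.get_state();print(s["opening"]*85,s["finger_force"],s["contact_force"])
E
```

```text
pos [ 0.4881 -0.1961  0.0206] tool-y angle 1.432 tilt z [ 0.001 -0.    -1.   ] q6 -2.007 d_tool cm [-0.02  0.01 -0.14]
16.831301492971086 50.4150652885437 [-0.02816366 -0.43492549  3.55669701]
```

Request:
send_rows(
  series=[
    [[0,0,-2,0,0,0,-1],[0,0,-4,0,0,0,-1],[0,0,-4,0,0,0,-1],[0,0,-4,0,0,0,-1],[0,0,-4,0,0,0,-1],[0,0,-2,0,0,0,-1],[0,0,0,0,0,0,-1],[0,0,0,0,0,0,-1]],
  ],
)

```text
time: 16.73
eef_pos: [0.487, -0.1954, 0.2184]
tcp_rot: [0.069, 0.998, 0.001, -0.001]
contact_force: [-0.1, -0.3, -1.9]
opening: 0.191
finger_force: 50.0
```

Request:
send_rows(
  series=[
    [[0.4,4.3,0,0,0,0,-1],[0.4,4.3,0,0,0,0,-1],[0.4,4.3,0,0,0,0,-1],[0.4,4.3,0,0,0,0,-1],[0.4,4.3,0,0,0,0,-1],[0.4,4.3,0,0,0,0,-1],[0.4,4.3,0,0,0,0,-1],[0.4,4.3,0,0,0,0,-1],[0.4,4.3,0,0,0,0,-1],[0.5,4.1,0,0,0,0,-1]],
  ],
)

```text
time: 17.98
eef_pos: [0.5054, 0.2348, 0.2179]
tcp_rot: [0.069, 0.998, -0.001, -0.002]
contact_force: [1.4, -0.2, -0.4]
opening: 0.196
finger_force: 50.0
```

Request:
send_rows(
  series=[
    [[0,0,0,0,0,0,-1],[0,0,0,0,0,0,-1],[0,0,0,0,0,0,-1]],
  ],
)

```text
time: 18.35
eef_pos: [0.5063, 0.2325, 0.2195]
tcp_rot: [0.07, 0.998, -0.0, -0.001]
contact_force: [0.0, -0.0, -0.7]
opening: 0.194
finger_force: 50.0
```

```bash
python3 - <<'E'
from h import *
import pickle
go([.5063,.2343,.157]);s=ctrl.get_state();print(s["opening"]*85,s["finger_force"],s["contact_force"])
c=cam("wrist");pickle.dump(c,open("wF.pkl","wb"))
e=cam("scene");pickle.dump(e,open("sF.pkl","wb"))
print("tip proj",proj(e,[.675,.2677,.145]),"elec",proj(e,[.568,.2258,.077]))
A=cv2.resize(c["img"][50:350,200:440],(440,550),interpolation=cv2.INTER_CUBIC)
B=cv2.resize(e["img"][185:325,350:440],(354,550),interpolation=cv2.INTER_CUBIC)
cv2.imwrite("pics/F.png",np.hstack([A,B])[:,:,::-1])
E
```

```text
pos [0.5063 0.2325 0.2195] tool-y angle 1.431 tilt z [-0.001 -0.001 -1.   ] q6 -1.182 d_tool cm [0.02 0.19 6.25]
16.495489886830008 50.046005845069885 [ 0.01678514 -0.00925099 -0.71788775]
tip proj [403.04521079 237.09995975] elec [395.74650431 226.90122936]
```

View pics/F.png

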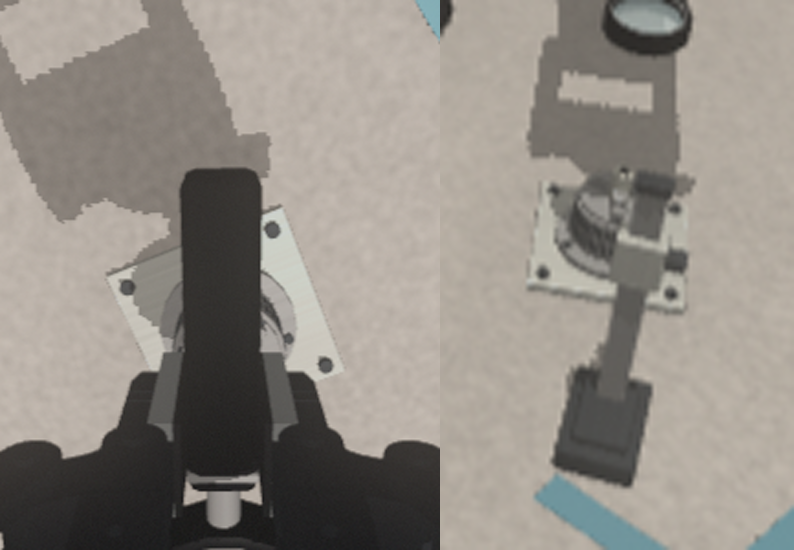

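The loupe is held straight, and the scene camera shows its ring clear of the gauge. The scriber is hidden behind the beam in that view, so I'll check the tip height against known features in A and B, and the held lens by triangulating scene and top.

```bash
python3 - <<'E'
from h import *
import pickle
a,b,e=[pickle.load(open(f,"rb")) for f in("wA.pkl","wB.pkl","sF.pkl")]
t=cam("top")
print("plate corner z(.008)",tri(ray(a,396,149.5),ray(b,282.5,148.5)))
print("bolt z(~.008)",tri(ray(a,387.5,147.5),ray(b,272.2,147.3)))
# subpixel top-face front edge, template match A->B
print("tip",tri(ray(a,404.7,268),ray(b,270.6,268)))
def crop(c,u,v,w,h,s): return cv2.resize(c["img"][v:v+h,u:u+w],None,fx=s,fy=s,interpolation=cv2.INTER_CUBIC)
o=np.zeros((600,800,3),np.uint8)
o[:300,:400]=crop(a,380,120,50,37,8)[:296].shape and cv2.resize(a["img"][255:285,385:425],(400,300),interpolation=cv2.INTER_CUBIC)
o[:300,400:]=cv2.resize(b["img"][255:285,255:295],(400,300),interpolation=cv2.INTER_CUBIC)
o[300:,:400]=cv2.resize(t["img"][130:160,195:235],(400,300),interpolation=cv2.INTER_CUBIC)
o[300:,400:]=cv2.resize(t["img"][192:222,215:255],(400,300),interpolation=cv2.INTER_CUBIC)
cv2.imwrite("pics/G.png",o[:,:,::-1])
print("tip in top",proj(t,[.675,.2677,.145]),"lens in top",proj(t,[.568,.224,.215]))
L=[.568,.224,.2069]
for n,c in(("scene",e),("top",t)):
    u,v=proj(c,L).astype(int); g=cv2.cvtColor(c["img"],cv2.COLOR_RGB2GRAY)
    m=(g<70).astype(np.uint8)
    for q in cv2.findContours(m,0,2)[0]:
        if cv2.contourArea(q)>80 and cv2.pointPolygonTest(cv2.convexHull(q),(float(u),float(v)),True)>-15: print(n,proj(c,L),cv2.boundingRect(q),cv2.fitEllipse(q))
E
```

```text
plate corner z(.008) (array([0.60781027, 0.29138054, 0.00723624]), [np.float64(0.0006642803953924068), np.float64(0.0006642803953920944)])
bolt z(~.008) (array([0.59998668, 0.28055611, 0.01192349]), [np.float64(0.00015131102473920255), np.float64(0.00015131102473891356)])
tip (array([0.67840684, 0.26720281, 0.14437361]), [np.float64(0.00011165819438294833), np.float64(0.00011165819438386139)])
tip in top [214.46435107 162.00781259] lens in top [226.41817988 201.90723731]
scene [402.27606952 188.48607325] (391, 185, 23, 14) ((402.3420104980469, 189.42587280273438), (17.334251403808594, 21.096773147583008), 97.9248275756836)
scene [402.27606952 188.48607325] (354, 108, 88, 79) ((402.4765625, 144.34532165527344), (68.01829528808594, 79.58430480957031), 101.18679809570312)
top [227.14134087 202.18740599] (153, 190, 104, 210) ((204.0404052734375, 300.1581726074219), (85.41964721679688, 279.90966796875), 174.61363220214844)
```

View pics/G.png

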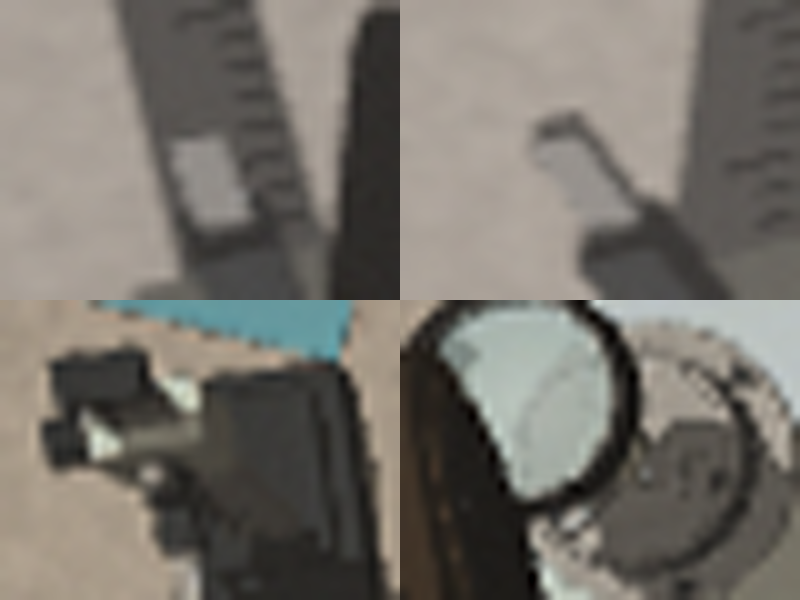

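The tip's front edge comes out at z ≈ 0.144, and the known plate corner at 8 mm is recovered to within 1 mm. The held lens projects within 1 px of where I expected it in the scene view. Lowering so the lens centre is at about 0.144.

Request:
send_rows(
  series=[
    [[0,0.1,1.5,0,0,0,-1],[0,0.05,1.5,0,0,0,-1],[0,0,1.5,0,0,0,-1],[0,0,1.2,0,0,0,-1],[0,0,0.6,0,0,0,-1],[0,0,0,0,0,0,-1],[0,0,0,0,0,0,-1],[0,0,0,0,0,0,-1]],
  ],
)

```text
time: 19.5
eef_pos: [0.5071, 0.2352, 0.1581]
tcp_rot: [0.069, 0.998, 0.0, 0.001]
contact_force: [-0.3, -0.1, -0.3]
opening: 0.194
finger_force: 50.0
```

```bash
python3 - <<'E'
from h import *
go([.5063,.2343,.1566])
e=cam("scene");t=cam("top");L=[.568,.2258,.144]
g=cv2.cvtColor(e["img"],cv2.COLOR_RGB2GRAY)
print("lens exp scene/top",proj(e,L),proj(t,L))
# clear lens through-view in scene/top: fit dark ring near expectation
for n,c in(("scene",e),("top",t)):
    u,v=proj(c,L); g=cv2.cvtColor(c["img"],cv2.COLOR_RGB2GRAY)
    for q in cv2.findContours((g<70).astype(np.uint8),cv2.RETR_CCOMP,2)[0]:
        if len(q)>8 and 60<cv2.contourArea(q)<1500:
            x=cv2.fitEllipse(q)
            if np.hypot(x[0][0]-u,x[0][1]-v)<12: print(n,x)
A=cv2.resize(e["img"][180:280,350:450],(400,400),interpolation=cv2.INTER_CUBIC);B=cv2.resize(t["img"][150:250,185:285],(400,400),interpolation=cv2.INTER_CUBIC)
cv2.imwrite("pics/I.png",np.hstack([A,B])[:,:,::-1])
E
```

```text
pos [0.5071 0.2352 0.1581] tool-y angle 1.432 tilt z [ 0.001  0.    -1.   ] q6 -1.179 d_tool cm [ 0.07 -0.1   0.15]
lens exp scene/top [399.32542658 207.93780837] [231.66526804 204.23846328]
scene ((400.1767272949219, 207.59104919433594), (19.504520416259766, 20.63041114807129), 125.53045654296875)
top ((231.97352600097656, 201.58851623535156), (15.054864883422852, 22.146366119384766), 149.5826416015625)
```

View pics/I.png

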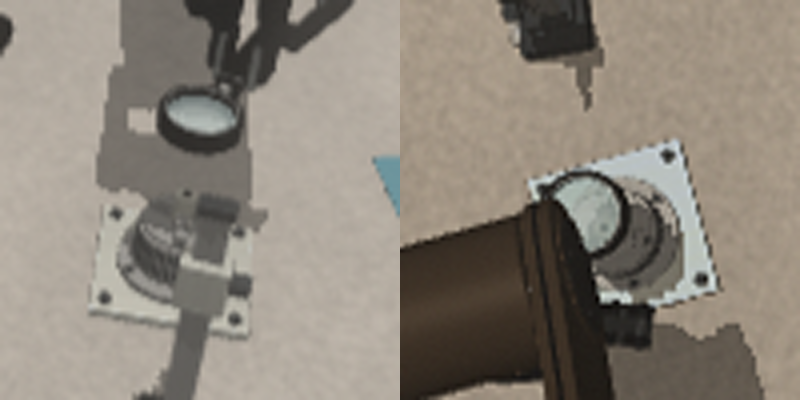

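The loupe is level over the chuck: the ring is at scene (400,208) against an expected (399,208), and clear of the gauge. A last small trim, then hold.

Request:
send_rows(
  series=[
    [[0,-0.1,0.1,0,0,0,-1],[0,0,0,0,0,0,-1],[0,0,0,0,0,0,-1],[0,0,0,0,0,0,-1],[0,0,0,0,0,0,-1],[0,0,0,0,0,0,-1],[0,0,0,0,0,0,-1],[0,0,0,0,0,0,-1],[0,0,0,0,0,0,-1],[0,0,0,0,0,0,-1]],
  ],
)

```text
time: 20.85
eef_pos: [0.5066, 0.2341, 0.1564]
tcp_rot: [0.069, 0.998, -0.0, -0.0]
contact_force: [-0.2, 0.2, -1.2]
opening: 0.199
finger_force: 50.0
```

Request:
send_rows(
  series=[
    [[0,0,0,0,0,0,-1],[0,0,0,0,0,0,-1],[0,0,0,0,0,0,-1],[0,0,0,0,0,0,-1],[0,0,0,0,0,0,-1],[0,0,0,0,0,0,-1]],
  ],
)

```text
time: 21.6
eef_pos: [0.5066, 0.2341, 0.1564]
tcp_rot: [0.069, 0.998, -0.0, -0.0]
contact_force: [0.0, 0.2, -0.9]
opening: 0.195
finger_force: 50.0
```

```bash
python3 - <<'E'
from h import *
go([.5063,.2343,.1566]); print(ctrl.sign_off())
E
```

```text
pos [0.5066 0.2341 0.1564] tool-y angle 1.432 tilt z [-0. -0. -1.] q6 -1.181 d_tool cm [ 0.03  0.02 -0.02]
the job is handed in; nothing more can be done
None
```

I handed the job in at about 21.6 s and got no verdict back: the ring was turned 1.8 rad to clamp the electrode and let go, and the loupe is held level over its face with the lens at about 0.144 m, my estimate of the scriber tip's height (good to about 2 mm); the jaws' grip was judged from the ring's turn and the camera images, not measured.

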